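# Cap a sample vial on the lever press and sort it

## Robot

A 7-joint arm with a two-finger parallel gripper is mounted at the origin on the work surface. World frame = base frame: x ahead of the robot, y to its left, z up, the work surface at z = 0. Lengths are in m, angles in rad, forces in N, time in s.
With the tool pointing down it reaches from about 0.375 to 0.925 m from the base axis. Payload 3.1 kg.
Tool frame: the origin (TCP) lies on the centre line of the jaws, within the pads' length; the fingertips stand 11 mm ahead of it and the grasp point (between the pads) lies 8 mm behind it; z points along the fingers, y is the line along which they close (so a half turn about z gives the same grasp; the last joint's range is limited). The gripper opens to 85 mm and grips with 20 to 120 N. Pads are 22 mm wide; open, the fingers measure 114 mm over their backs; the gripper's body (76 mm by 85 mm) begins 54 mm behind the grasp point. The pads swing forward as they close: fully open they stand 13 mm farther back than shut.
Start: joints at [1.069, 0.383, 0.044, 1.598, -0.018, 1.161, -0.05], TCP at [0.255, -0.598, 0.242] pointing down, gripper open.
Joint ranges: [-2.61, 2.61], [-0.41, 2.15], [-1.48, 1.57], [0, 2.5], [-1.57, 4.71], [0.05, 1.97], [-2.85, 2.85]. Speed limits (rad/s): [2.79, 2.79, 3.14, 3.14, 3.14, 3.14, 3.14].

## Interface

Orientations are given as [roll, pitch, yaw] about the fixed x, y, z axes, in that order (R = Rz(yaw) Ry(pitch) Rx(roll)).
In Python, from rig import arm, snapshot, camera_model, finish_job gives the robot as it stands. The module is installed in compiled form; this text tells all that it offers.
- The arm moves only by the tool drive_tool, never from a script. Its argument "steps" is a list of rows, each an object with "delta_pos": the shift along the tool's x, y, z in mm, a list of three; "yaw": the turn about the tool's z in rad; "grip": the finger opening in mm, from 0 to 85.4. In form: [{"delta_pos": [tx, ty, tz], "yaw": yaw, "grip": grip}, ...]. A call has 1 to 20 rows; each row is the pose to reach, as a shift and turn from the pose commanded when the call began, along the tool's axes at that moment; what a row does not reach only later rows make up. A row lasts 1/8 s, in which the tool goes at most 62.5 mm and 10.7 degrees, less where a joint would pass 70% of its speed; a pose out of reach is approached as far as the arm can. A call with a gripper value outside its range is refused whole. The fingers move at their own pace and stop on an object; the grip force is fixed at half the most. Time passes only in rows, so rows that repeat a pose let the fingers close. It gives the time, the measured TCP pose, the force, the opening and the grip force at its end, in the units of the state.
- arm.state(): the state, without advancing time (a new reading comes with each control period).
- snapshot(name): name is "scene" or "top" or "wrist"; returns the picture (420x560x3 uint8, red, green, blue); there is no depth.
- camera_model(name): a dict with "camera_matrix" (3x3 intrinsics, pixels), "R" (3x3) and "t" (3): a world point X has camera coordinates R X + t. Camera axes: x right, y down, z forward; pixel columns grow to the right and rows downward; lengths in m; the calibration is good to about 2 mm. A picture is of the moment at which its call begins: read the wrist's pose just before it. camera_model takes no time and is no camera call; for the wrist camera it gives the pose at the moment of the call.
- finish_job(): hands the job in; it is judged then, once.
The state is a dict: "clock": time; "joint_pos": joint angles; "joint_vel": joint speeds; "joint_torque": joint torques, N m; "tool_pos": TCP position; "ee_rot": TCP orientation; "contact_force": force on the tool from outside, world axes, zero at the start; "torque": the same for the moment, N m; "width": finger opening in m; "grasp_force": force on a finger pad.
Only numpy, scipy, OpenCV 4.12 (cv2) and the standard library are available. Lean on these libraries where they do the work, as an engineer would, in place of code of your own. Each camera call takes 0.05 s, during which the arm holds its last target. There are 200 camera calls.

## Task

Close the vial that stands in the press: pull the sprung red-handled lever all the way down so that the cap is pushed fully home, then keep hold of the handle and ease it slowly back up, over about four seconds or more, until it rests fully up. Then take that vial out and set it down gently, upright, in the tray of the same colour as its cap. Leave the other vial waiting on its stand and do not shift anything else on the bench.

Things in the scene. Friction and masses are not known exactly. Their poses are not given: they have to be found in the camera images.
- lever (a joint): press lever angle, rad: 0 = fully up at rest (lever upright), grows as it is pulled down, 1.55 = fully down on its stop (lever level). Turns about the press's x through point press_hinge. A spring lifts it: about 1 N at the handle at the top, 9 N at the bottom, lightly damped; let go low down it flies up, let go within 0.1 rad of the top it drifts home gently
- lever_grip (a point): centre of the lever's red handle: bar 22 mm thick, 80 mm long, level along the press's x, spinning freely about its length (a gripper pinching it from above can keep pointing down). 215 mm from the lever's axis, offset 70 mm to the press's -x from press_hinge; 320 mm above the bench when up, 105 mm when down. It swings from above the hinge over to the press's -y side and down
- press_hinge (a point): point on the lever's axis, mid-lever, 105 mm above the bench; axes: x along the lever's axis (-x is the robot's side), y from the nest to the hinge, z up; fixed to the press, does not turn with the lever
- press_nest (a point): centre of the nest on top of the press's white base plate (20 mm thick, 140 x 270 mm), 120 mm from the hinge to the press's -y; axes as press_hinge. Four curbs 6 mm high around the vial, 2 mm play. The lever's steel die comes down here and pushes the cap home at the very end of the stroke. With the lever up the nest is open from above (the lever stands upright 120 mm away on the +y side)
- stand_top (a point): centre of the top of the low aluminium stand (70 x 70 mm, 20 mm high, four 6 mm curbs) where the next vial waits
- vial_blue: clear glass vial with a blank paper label, round body 30 mm across, 42 mm high, narrower neck, blue push-on cap 23 mm across, 12 mm high. 64 mm tall with the cap unpressed, 58 mm with it home; 50 to 85 g. Origin: centre of its underside, z up. Grip it by the body about 32 mm up. Of vial_blue and vial_orange one stands in the press at the start, the other on the stand; which is where varies
- cap_blue (a joint): how far the cap of vial_blue is pressed on, in m: 0 = proud as at the start, 0.006 = fully home. A stiff sliding fit (about 3 N)
- vial_orange: clear glass vial with a blank paper label, round body 30 mm across, 42 mm high, narrower neck, orange push-on cap 23 mm across, 12 mm high. 64 mm tall with the cap unpressed, 58 mm with it home; 50 to 85 g. Origin: centre of its underside, z up. Grip it by the body about 32 mm up. Of vial_blue and vial_orange one stands in the press at the start, the other on the stand; which is where varies
- cap_orange (a joint): how far the cap of vial_orange is pressed on, in m: 0 = proud as at the start, 0.006 = fully home. A stiff sliding fit (about 3 N)
- tray_blue_in (a point): shallow blue plastic tray, 150 mm (x) by 110 mm (y), 22 mm high, walls 4 mm, fixed to the bench; this point is the centre of its inner floor, axes along the tray's. A sealed blue-capped vial already stands in it, about 47 mm from the centre to +x; the middle and the -x half are free. The three trays change places
- done_blue: a sealed blue-capped vial, 30 mm across, 58 mm high, already standing in the blue tray; bystander. Origin: centre of its underside
- tray_orange_in (a point): shallow orange plastic tray, 150 mm (x) by 110 mm (y), 22 mm high, walls 4 mm, fixed to the bench; this point is the centre of its inner floor, axes along the tray's. A sealed orange-capped vial already stands in it, about 47 mm from the centre to +x; the middle and the -x half are free. The three trays change places
- done_orange: a sealed orange-capped vial, 30 mm across, 58 mm high, already standing in the orange tray; bystander. Origin: centre of its underside
- tray_green_in (a point): shallow green plastic tray, 150 mm (x) by 110 mm (y), 22 mm high, walls 4 mm, fixed to the bench; this point is the centre of its inner floor, axes along the tray's. A sealed green-capped vial already stands in it, about 47 mm from the centre to +x; the middle and the -x half are free. The three trays change places
- done_green: a sealed green-capped vial, 30 mm across, 58 mm high, already standing in the green tray; bystander. Origin: centre of its underside
- reagent: amber glass bottle, 70 mm across, 160 mm high; bystander. Origin: centre of its underside
- beaker: glass beaker, 80 mm across the rim, 95 mm high; bystander. Origin: centre of its underside
- spatula: broad-bladed spatula with a wooden handle, 180 mm long lying on the bench along its x; bystander. Origin: middle, underside
- cork_cup: cork ring 90 mm across and 22 mm high with a red cup on it, 52 mm high in all; bystander. Origin: centre of its underside
Things that resemble listed ones, but are neither listed nor needed, are in the scene too. Of the things that look like the part that bears tray_blue_in, the smallest one is meant.

How it is judged:
On the way, in this order (a step that is already met when the one before it is completed fails the run):
1. the lever is pulled fully down (within 0.07 rad of its stop) with the vial in the nest, and the cap is pushed home (value of joint lever above 1.48 rad and (((horizontal distance between vial_blue and press_nest below 0.012 m and angle between vial_blue's own z axis and vertical below 0.15 rad and z of vial_blue in the frame of press_nest below 0.008 m) and value of joint cap_blue above 0.004 m) or ((horizontal distance between vial_orange and press_nest below 0.012 m and angle between vial_orange's own z axis and vertical below 0.15 rad and z of vial_orange in the frame of press_nest below 0.008 m) and value of joint cap_orange above 0.004 m))), for 0.1 s.
2. the lever is back up at rest (within 0.1 rad) with the vial still standing in the nest (value of joint lever below 0.1 rad and (((horizontal distance between vial_blue and press_nest below 0.012 m and angle between vial_blue's own z axis and vertical below 0.15 rad and z of vial_blue in the frame of press_nest below 0.008 m) and value of joint cap_blue above 0.004 m) or ((horizontal distance between vial_orange and press_nest below 0.012 m and angle between vial_orange's own z axis and vertical below 0.15 rad and z of vial_orange in the frame of press_nest below 0.008 m) and value of joint cap_orange above 0.004 m))), for 0.1 s.
At the end, for the whole second after the job is handed in: The lever rests fully up (within 0.1 rad); the vial from the press has its cap home (pressed on by more than 4 of 6 mm) and stands upright (within 0.15 rad), at rest, on the floor of the tray of its cap's colour; the other vial still stands upright on its stand (within 15 mm of the centre) (value of joint lever below 0.1 rad and ((value of joint cap_blue above 0.004 m and x of vial_blue in the frame of tray_blue_in between -0.062 and 0.062 m and y of vial_blue in the frame of tray_blue_in between -0.042 and 0.042 m and z of vial_blue in the frame of tray_blue_in between -0.004 and 0.006 m and angle between each of vial_blue, vial_orange's own z axis and vertical below 0.15 rad and linear speed of vial_blue below 0.02 m/s and horizontal distance between vial_orange and stand_top below 0.015 m and z of vial_orange in the frame of stand_top below 0.008 m) or (value of joint cap_orange above 0.004 m and x of vial_orange in the frame of tray_orange_in between -0.062 and 0.062 m and y of vial_orange in the frame of tray_orange_in between -0.042 and 0.042 m and z of vial_orange in the frame of tray_orange_in between -0.004 and 0.006 m and angle between each of vial_orange, vial_blue's own z axis and vertical below 0.15 rad and linear speed of vial_orange below 0.02 m/s and horizontal distance between vial_blue and stand_top below 0.015 m and z of vial_blue in the frame of stand_top below 0.008 m))); the robot touches nothing.
It fails at once if the lever springs back: it rises faster than 1.2 rad/s (about 0.26 m/s at the handle) (velocity of joint lever below -1.2 rad/s).
It fails at once if a vial is dropped or knocked away: it moves faster than 0.5 m/s without the fingers holding it ((linear speed of vial_blue above 0.5 m/s and contact force between the fingers and vial_blue below 0.1 N) or (linear speed of vial_orange above 0.5 m/s and contact force between the fingers and vial_orange below 0.1 N)).
It fails at once if a bystander is shifted by more than 30 mm (distance of any of done_blue, done_orange, done_green, reagent, beaker, spatula, cork_cup from where it was at the start of the episode above 0.03 m).
It also fails if it takes over 72 s, if anything falls off the work surface, if the arm or the gripper's body presses on something with over 40 N, if the wrist force passes 120 N, or if a joint passes its speed limit or range.

## Working session

There is one attempt and no reset: what is moved stays moved. The work goes in short steps, Python scripts to look and compute and a tool call to move; the robot and the scene stay as the last step left them, time stands still between calls to the robot, and variables do not carry over. Pictures are saved under pics/ and viewed, at most 11 in all, crops included, and the job is handed in when it is done.

Besides the shell and the picture viewer there is one more tool, called after "Emit:" by a JSON object that holds its "api" and its "payload", one argument or row to a line. drive_tool: Moves the arm, as the interface text tells. Its arguments: {"type":"object","properties":{"steps":{"type":"array","items":{"type":"object","properties":{"delta_pos":{"type":"array","items":{"type":"number"}},"yaw":{"type":"number"},"grip":{"type":"number"}}}}},"required":["steps"]}

```bash
mkdir -p pics
cat > h.py <<'E'
import numpy as np, cv2
from rig import arm, snapshot, camera_model, finish_job
def grab(n,f):
    m=camera_model(n); im=snapshot(n); cv2.imwrite('pics/'+f+'.png',im[:,:,::-1]); np.savez('pics/'+f+'.npz',im=im,K=m['camera_matrix'],R=m['R'],t=m['t']); return im,m
def load(f):
    d=np.load('pics/'+f+'.npz'); return d['im'],dict(camera_matrix=d['K'],R=d['R'],t=d['t'])
def ray(m,u,v):
    K,R,t=[np.array(m[k]) for k in('camera_matrix','R','t')]
    return -R.T@t, R.T@np.linalg.solve(K,[u,v,1.])
def plane(m,u,v,z):
    c,d=ray(m,u,v); return c+d*(z-c[2])/d[2]
def proj(m,X):
    p=np.array(m['camera_matrix'])@(np.array(m['R'])@np.array(X)+np.array(m['t'])); return p[:2]/p[2]
E
python3 - <<'E'
from h import *
for n in('scene','top'):
    im,m=grab(n,n+'0'); print(n,ray(m,280,210))
s=arm.state();print(s['tool_pos'],s['ee_rot'],s['clock'])
E
```

```text
scene (array([1.12679685, 0.78131143, 0.94880472]), array([-0.47785681, -0.66821786, -0.57030134]))
top (array([ 0.20220695, -0.06093293,  1.49429783]), array([ 0.21428354, -0.01337341, -0.97673021]))
[ 0.25505305 -0.59692786  0.24100222] [-3.13912871e+00  1.36239223e-04  4.03914085e-01] 0.1
```

View pics/top0.png

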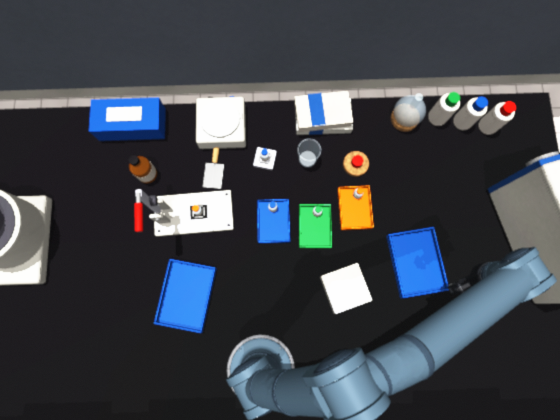

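View pics/scene0.png

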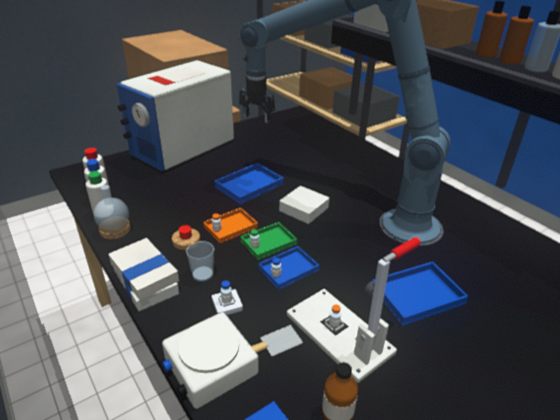

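The top view shows the orange-capped vial in the press nest (198,210), with the red handle at (138,215). The orange tray is at (356,207), and the blue vial is on its stand at (265,157). So orange is the vial to close.

```bash
cat > m.py <<'E'
from h import *
def blobs(im,lo,hi,box,amin=8):
    hsv=cv2.cvtColor(im,cv2.COLOR_RGB2HSV); k=cv2.inRange(hsv,lo,hi)
    z=np.zeros_like(k); x0,y0,x1,y1=box; z[y0:y1,x0:x1]=k[y0:y1,x0:x1]
    n,l,s,c=cv2.connectedComponentsWithStats(z)
    return [(s[i,4],c[i],cv2.minAreaRect(np.argwhere(l==i)[:,::-1].astype(np.float32)),l==i) for i in range(1,n) if s[i,4]>=amin]
def tri(m1,p1,m2,p2):
    (a,d),(b,e)=ray(m1,*p1),ray(m2,*p2); s=np.linalg.lstsq(np.c_[d,-e],b-a,rcond=None)[0]
    P,Q=a+d*s[0],b+e*s[1]; return (P+Q)/2,np.linalg.norm(P-Q)
E
python3 - <<'E'
from m import *
t,mt=load('top0'); s,ms=load('scene0')
W=blobs(t,(0,0,140),(180,60,255),(150,188,238,238),300)[0]
c=np.array([plane(mt,*p,.02) for p in cv2.boxPoints(W[2])]);print('plate',c.round(4),c.mean(0), [np.linalg.norm(c[i]-c[i-1]) for i in range(4)])
red_t=blobs(t,(0,150,90),(6,255,255),(125,185,150,240))+blobs(t,(170,150,90),(180,255,255),(125,185,150,240));print([(b[0],b[1]) for b in red_t])
red_s=blobs(s,(0,150,90),(6,255,255),(370,220,440,270))+blobs(s,(170,150,90),(180,255,255),(370,220,440,270));print([(b[0],b[1],b[2]) for b in red_s])
rt=max(red_t,key=lambda b:b[0]);rs=max(red_s,key=lambda b:b[0])
print('handle',tri(mt,rt[1],ms,rs[1]),rt[2],plane(mt,*rt[1],.325))
b=cv2.boxPoints(rt[2]);b=b[np.argsort(b[:,1])];print('ends',plane(mt,*b[:2].mean(0),.32),plane(mt,*b[2:].mean(0),.32))
for nm,bt,bs in(('press',(190,200,210,220),(325,300,345,318)),('done',(350,188,366,198),(210,210,222,222))):
  p=blobs(t,(5,150,120),(20,255,255),bt,4);q=blobs(s,(5,150,120),(20,255,255),bs,4);p=max(p,key=lambda b:b[0]);q=max(q,key=lambda b:b[0])
  print(nm,p[0],p[1],q[0],q[1],tri(mt,p[1],ms,q[1]),plane(mt,*p[1],.075))
O=max(blobs(t,(5,150,80),(20,255,255),(330,178,380,235),20),key=lambda b:b[0]);P=cv2.convexHull(np.argwhere(O[3])[:,::-1].astype(np.float32));r=cv2.minAreaRect(P)
c=np.array([plane(mt,*p,.02) for p in cv2.boxPoints(r)]);print('tray',c.round(4),c.mean(0))
B=blobs(t,(100,120,80),(125,255,255),(255,145,275,165),4);print('standvial',[plane(mt,*b[1],.08) for b in B])
I=cv2.resize(t[135:265,115:275],None,fx=4.5,fy=4.5,interpolation=2);cv2.imwrite('pics/c1.png',I[:,:,::-1])
E
```

```text
plate [[0.5898 0.378  0.02  ]
 [0.6058 0.0908 0.02  ]
 [0.4636 0.0805 0.02  ]
 [0.4484 0.3621 0.02  ]] [0.52691382 0.22786336 0.02      ] [np.float64(0.1423119389372111), np.float64(0.287621250867351), np.float64(0.14252880399071793), np.float64(0.282018143391641)]
[(np.int32(248), array([138.14516129, 216.77016129]))]
[(np.int32(160), array([405.78125, 245.75625]), ((405.948974609375, 246.39051818847656), (7.551525592803955, 27.366729736328125), 64.98310852050781)), (np.int32(28), array([401.32142857, 244.28571429]), ((402.1317443847656, 243.8767547607422), (1.9566510915756226, 26.414791107177734), 59.4207763671875)), (np.int32(84), array([407.70238095, 249.48809524]), ((407.8000183105469, 248.8999786376953), (6.399999141693115, 28.59999656677246), 53.13010025024414))]
handle (array([0.45324567, 0.31326919, 0.32340068]), np.float64(0.0010696588223750127)) ((138.0, 217.0), (28.0, 8.0), 90.0) [0.45257659 0.31318559 0.325     ]
ends [0.49275768 0.31652778 0.32      ] [0.41381301 0.31381836 0.32      ]
press 17 [193.70588235 208.11764706] 42 [335.80952381 308.07142857] (array([0.53048789, 0.20506532, 0.07985254]), np.float64(0.005918333990198135)) [0.52957335 0.20813557 0.075     ]
done 65 [361.75384615 191.69230769] 45 [216.53333333 215.88888889] (array([ 0.57281242, -0.36222903,  0.0512    ]), np.float64(0.0023619012562862505)) [ 0.56764555 -0.35803716  0.075     ]
tray [[ 0.6046 -0.2807  0.02  ]
 [ 0.6124 -0.4009  0.02  ]
 [ 0.4518 -0.4031  0.02  ]
 [ 0.4444 -0.2856  0.02  ]] [ 0.52830317 -0.34256356  0.02      ]
standvial [array([ 0.72056805, -0.03263784,  0.08      ])]
```

View pics/c1.png

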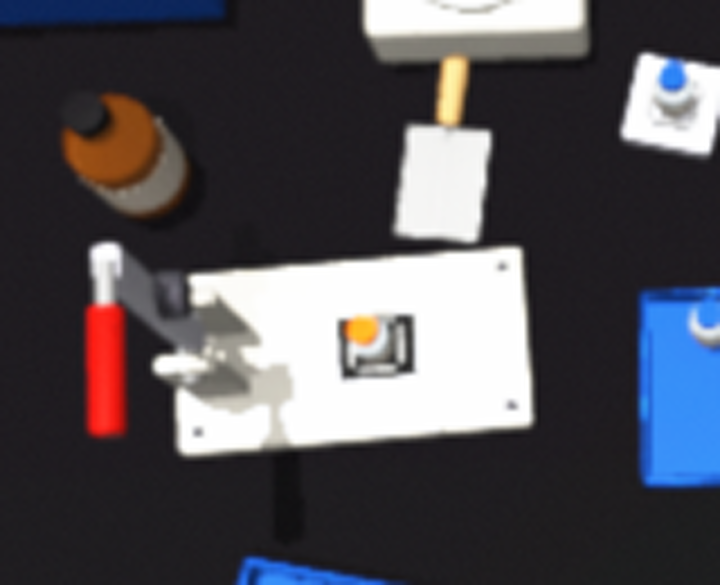

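The crop shows the press yawed about 0.05 rad, the lever upright at the left end and the nest near the plate centre. I'll move above the press and look with the wrist camera.

Emit:
{"api": "drive_tool", "payload": {
  "steps": [
    {"delta_pos":[360,-220,-180],"yaw":0.35,"grip":85},
    {"delta_pos":[360,-220,-180],"yaw":0.35,"grip":85},
    {"delta_pos":[360,-220,-180],"yaw":0.35,"grip":85},
    {"delta_pos":[360,-220,-180],"yaw":0.35,"grip":85},
    {"delta_pos":[360,-220,-180],"yaw":0.35,"grip":85},
    {"delta_pos":[360,-220,-180],"yaw":0.35,"grip":85},
    {"delta_pos":[360,-220,-180],"yaw":0.35,"grip":85},
    {"delta_pos":[360,-220,-180],"yaw":0.35,"grip":85},
    {"delta_pos":[545,-690,-180],"yaw":0.35,"grip":85},
    {"delta_pos":[545,-690,-180],"yaw":0.35,"grip":85},
    {"delta_pos":[545,-690,-180],"yaw":0.35,"grip":85},
    {"delta_pos":[545,-690,-180],"yaw":0.35,"grip":85},
    {"delta_pos":[545,-690,-180],"yaw":0.35,"grip":85},
    {"delta_pos":[545,-690,-180],"yaw":0.35,"grip":85},
    {"delta_pos":[545,-690,-180],"yaw":0.35,"grip":85},
    {"delta_pos":[545,-690,-180],"yaw":0.35,"grip":85},
    {"delta_pos":[545,-690,-180],"yaw":0.35,"grip":85},
    {"delta_pos":[545,-690,-180],"yaw":0.35,"grip":85},
    {"delta_pos":[545,-690,-180],"yaw":0.35,"grip":85},
    {"delta_pos":[545,-690,-180],"yaw":0.35,"grip":85}
  ]
}}

```text
clock: 2.6
tool_pos: [0.4863, 0.2487, 0.4222]
ee_rot: [3.141, -0.0, 0.05]
contact_force: [0.5, 0.3, -0.2]
width: 0.085
grasp_force: 0.0
```

Run:
```python
from h import *
im,m=grab('wrist','w1'); s=arm.state();print(s['tool_pos'],s['ee_rot'],s['clock'],ray(m,280,210))
print('pred handle',proj(m,[.453,.313,.32]),'nest',proj(m,[.528,.206,.02]))
```

```text
[0.4861073  0.2491029  0.42226497] [ 3.14095449e+00 -1.88033540e-04  5.05122115e-02] 2.65 (array([0.55230536, 0.25456064, 0.55365589]), array([-0.24780535, -0.02735995, -0.9686742 ]))
pred handle [185.72841314 259.42689104] nest [306.63077501 137.69615992]
```

View pics/w1.png

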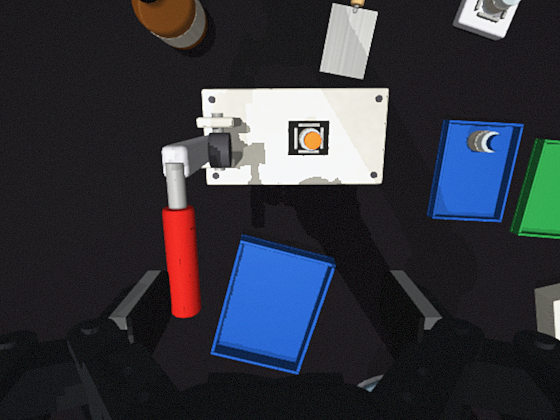

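The wrist view shows the handle at about (181,262), the orange cap at (313,140) and the nest's dark square at about (308,138). The plate corners are clear.

Run:
```python
from m import *
w,m=load('w1')
for p in [(203,90),(388,88),(384,184),(206,185)]: print('plate',plane(m,*p,.02).round(4))
k=blobs(w,(5,150,120),(20,255,255),(295,125,330,155),20)
b=max(k,key=lambda b:b[0]);print('cap',b[0],b[2],plane(m,*b[2][0],.084))
g=cv2.cvtColor(w,cv2.COLOR_RGB2GRAY);z=np.zeros_like(g);z[115:160,285:332]=(g[115:160,285:332]<60)
n,l,s,c=cv2.connectedComponentsWithStats(z);i=1+np.argmax(s[1:,4]);r=cv2.minAreaRect(np.argwhere(l==i)[:,::-1].astype(np.float32));print('nest',r,plane(m,*r[0],.021))
hsv=cv2.cvtColor(w,cv2.COLOR_RGB2HSV);k=((hsv[...,0]<8)|(hsv[...,0]>170))&(hsv[...,1]>130)&(hsv[...,2]>60);k[:190]=0;k[:,:150]=0;k[:,215:]=0
r=cv2.minAreaRect(np.argwhere(k)[:,::-1].astype(np.float32));bx=cv2.boxPoints(r);bx=bx[np.argsort(bx[:,1])];a,e=plane(m,*bx[:2].mean(0),.32),plane(m,*bx[2:].mean(0),.32);print('handle',a,e,(a+e)/2,np.linalg.norm(a-e),r)
t,mt=load('top0');print('nest top',plane(mt,198.5,212.1,.021))
```

```text
plate [0.5872 0.3588 0.02  ]
plate [0.6029 0.095  0.02  ]
plate [0.4647 0.0825 0.02  ]
plate [0.4497 0.3549 0.02  ]
cap 229 ((312.0, 140.0), (16.0, 16.0), 90.0) [0.52833021 0.20461368 0.084     ]
nest ((308.0, 137.5), (33.0, 40.0), 90.0) [0.52842772 0.20409225 0.021     ]
handle [0.49244873 0.31802241 0.32      ] [0.40599833 0.31434443 0.32      ] [0.44922353 0.31618342 0.32      ] 0.08652860149306274 ((181.17649841308594, 261.5769348144531), (112.96819305419922, 32.9911994934082), 86.08174133300781)
nest top [0.52731412 0.20164227 0.021     ]
```

Emit:
{"api": "drive_tool", "payload": {
  "steps": [
    {"delta_pos":[-36,-70,0],"yaw":-0.005,"grip":60},
    {"delta_pos":[-36,-70,0],"yaw":-0.005,"grip":60},
    {"delta_pos":[-36,-70,20],"yaw":-0.005,"grip":60},
    {"delta_pos":[-36,-70,70],"yaw":-0.005,"grip":60},
    {"delta_pos":[-36,-70,110],"yaw":-0.005,"grip":60},
    {"delta_pos":[-36,-70,110],"yaw":-0.005,"grip":60},
    {"delta_pos":[-36,-70,110],"yaw":-0.005,"grip":30},
    {"delta_pos":[-36,-70,110],"yaw":-0.005,"grip":30},
    {"delta_pos":[-36,-70,110],"yaw":-0.005,"grip":30}
  ]
}}

```text
clock: 3.78
tool_pos: [0.4471, 0.3179, 0.3138]
ee_rot: [3.141, -0.003, 0.057]
contact_force: [1.0, -3.5, 0.7]
width: 0.0302
grasp_force: 1.7
```

Run:
```python
from m import *
im,m=grab('wrist','w2');s,ms=grab('scene','s2');cv2.imwrite('pics/s2c.png',cv2.resize(np.hstack([s[190:390,290:470],im[180:380,130:430]]),None,fx=1.6,fy=1.6)[:,:,::-1]);st=arm.state();print(st['tool_pos'],st['width'],st['contact_force'],st['clock'])
```

```text
[0.44705426 0.31797092 0.31320476] 0.030071735897143893 [ 1.73391278 -2.76532176 -0.40069516] 3.875
```

View pics/s2c.png

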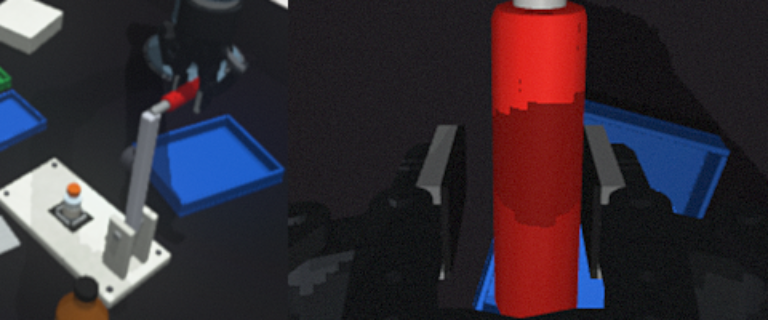

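The right pad touches the handle first, so I'll shift 4 mm and then close.

Emit:
{"api": "drive_tool", "payload": {
  "steps": [
    {"delta_pos":[0,4,0],"yaw":0,"grip":30},
    {"delta_pos":[0,4,0],"yaw":0,"grip":15},
    {"delta_pos":[0,4,0],"yaw":0,"grip":15},
    {"delta_pos":[0,4,0],"yaw":0,"grip":15},
    {"delta_pos":[0,4,0],"yaw":0,"grip":15}
  ]
}}

```text
clock: 4.5
tool_pos: [0.446, 0.3142, 0.3127]
ee_rot: [3.14, 0.0, 0.058]
contact_force: [-1.5, -5.4, 4.5]
width: 0.0201
grasp_force: 58.5
```

```bash
python3 -c "
import numpy as np
for i in range(1,19):
  t=1.55*i/18; print(i,round(215*np.sin(t)),round(215*(1-np.cos(t))))"
```

```text
1 18 1
2 37 3
3 55 7
4 73 13
5 90 20
6 106 28
7 122 38
8 137 49
9 150 61
10 163 75
11 175 89
12 185 105
13 193 121
14 201 138
15 207 156
16 211 174
17 214 192
18 215 211
```

Emit:
{"api": "drive_tool", "payload": {
  "steps": [
    {"delta_pos":[0,18,1],"yaw":0,"grip":15},
    {"delta_pos":[0,37,3],"yaw":0,"grip":15},
    {"delta_pos":[0,55,7],"yaw":0,"grip":15},
    {"delta_pos":[0,73,13],"yaw":0,"grip":15},
    {"delta_pos":[0,90,20],"yaw":0,"grip":15},
    {"delta_pos":[0,106,28],"yaw":0,"grip":15},
    {"delta_pos":[0,122,38],"yaw":0,"grip":15},
    {"delta_pos":[0,137,49],"yaw":0,"grip":15}
  ]
}}

```text
clock: 5.5
tool_pos: [0.4534, 0.1797, 0.263]
ee_rot: [-3.138, -0.0, 0.061]
contact_force: [-2.4, 5.4, 1.1]
width: 0.0199
grasp_force: 59.0
```

Run:
```python
from m import *
im,m=grab('wrist','w3');s,ms=grab('scene','s3');cv2.imwrite('pics/s3c.png',cv2.resize(np.hstack([s[190:390,290:470],im[180:380,130:430]]),None,fx=1.6,fy=1.6)[:,:,::-1]);st=arm.state();print(st['tool_pos'],st['width'],st['contact_force'],st['clock'])
```

```text
[0.45349296 0.1776356  0.26122184] 0.020594099684067998 [-1.31833774  5.04769607  0.64818176] 5.6
```

View pics/s3c.png

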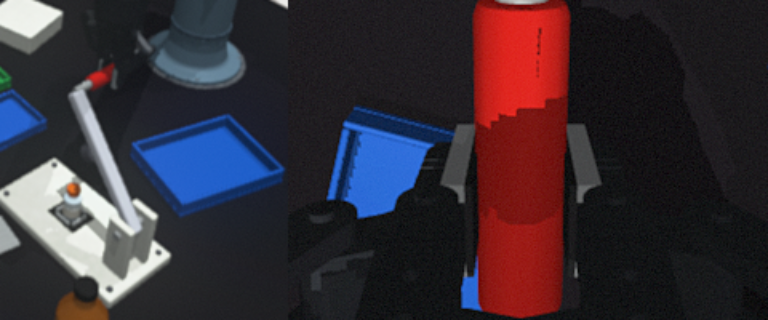

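The lever follows the grip at about mid-stroke with a firm pinch. I'll continue to the stop.

Emit:
{"api": "drive_tool", "payload": {
  "steps": [
    {"delta_pos":[0,13,12],"yaw":0,"grip":15},
    {"delta_pos":[0,26,26],"yaw":0,"grip":15},
    {"delta_pos":[0,38,40],"yaw":0,"grip":15},
    {"delta_pos":[0,48,56],"yaw":0,"grip":15},
    {"delta_pos":[0,56,72],"yaw":0,"grip":15},
    {"delta_pos":[0,64,89],"yaw":0,"grip":15},
    {"delta_pos":[0,70,107],"yaw":0,"grip":15},
    {"delta_pos":[0,74,125],"yaw":0,"grip":15},
    {"delta_pos":[0,77,143],"yaw":0,"grip":15},
    {"delta_pos":[0,78,155],"yaw":0,"grip":15},
    {"delta_pos":[0,78,162],"yaw":0,"grip":15},
    {"delta_pos":[0,78,167],"yaw":0,"grip":15},
    {"delta_pos":[0,78,167],"yaw":0,"grip":15},
    {"delta_pos":[0,78,167],"yaw":0,"grip":15}
  ]
}}

```text
clock: 7.35
tool_pos: [0.4578, 0.1024, 0.0978]
ee_rot: [-3.141, 0.002, 0.061]
contact_force: [-8.6, 2.9, 16.5]
width: 0.0199
grasp_force: 61.3
```

Run:
```python
from m import *
im,m=grab('wrist','w4');s,ms=grab('scene','s4');cv2.imwrite('pics/s4c.png',cv2.resize(np.hstack([s[190:390,290:470],im[20:320,230:530][::1]][:1]+[im[60:260,130:430]]),None,fx=1.6,fy=1.6)[:,:,::-1]);st=arm.state();print(st['tool_pos'],st['width'],st['contact_force'],st['clock'])
```

```text
[0.45783117 0.10239707 0.09783295] 0.020397189380142206 [-8.05275435  3.41554489 16.44009696] 7.45
```

View pics/s4c.png

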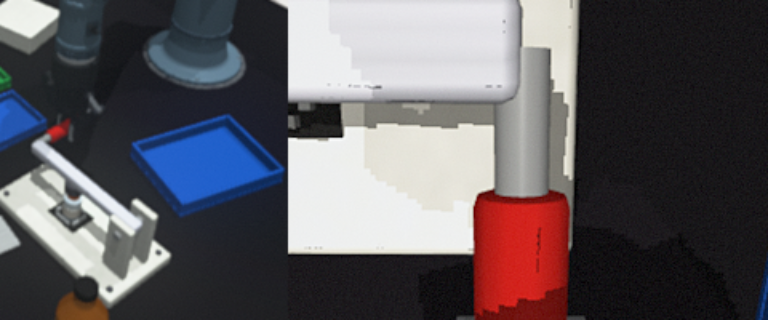

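Emit:
{"api": "drive_tool", "payload": {
  "steps": [
    {"delta_pos":[0,0,4],"yaw":0,"grip":15},
    {"delta_pos":[0,0,4],"yaw":0,"grip":15},
    {"delta_pos":[0,0,4],"yaw":0,"grip":15}
  ]
}}

```text
clock: 7.82
tool_pos: [0.458, 0.1024, 0.0968]
ee_rot: [3.14, 0.003, 0.061]
contact_force: [-16.5, 1.5, 38.6]
width: 0.0199
grasp_force: 63.7
```

```bash
python3 -c "
import numpy as np
for i in range(1,41):
  t=1.55*(1-i/40); print(i,round(215-215*np.sin(t)),4+round(215*(np.cos(t))),end='; ')"
```

```text
1 0 17; 2 1 25; 3 2 33; 4 3 42; 5 5 50; 6 7 58; 7 9 66; 8 12 74; 9 15 82; 10 18 89; 11 21 97; 12 25 104; 13 29 112; 14 33 119; 15 38 126; 16 43 133; 17 48 139; 18 53 145; 19 59 152; 20 65 158; 21 71 163; 22 77 169; 23 83 174; 24 90 179; 25 97 184; 26 104 188; 27 111 192; 28 119 196; 29 126 200; 30 134 203; 31 142 206; 32 149 209; 33 157 211; 34 165 213; 35 174 215; 36 182 216; 37 190 218; 38 198 218; 39 207 219; 40 215 219;
```

The force jumped while the tool moved only 1 mm, so the lever is on its stop. Now easing it back up slowly.

Emit:
{"api": "drive_tool", "payload": {
  "steps": [
    {"delta_pos":[0,0,-3],"yaw":0,"grip":15},
    {"delta_pos":[0,0,-7],"yaw":0,"grip":15},
    {"delta_pos":[0,0,-12],"yaw":0,"grip":15},
    {"delta_pos":[0,0,-18],"yaw":0,"grip":15},
    {"delta_pos":[0,-1,-25],"yaw":0,"grip":15},
    {"delta_pos":[0,-2,-33],"yaw":0,"grip":15},
    {"delta_pos":[0,-3,-42],"yaw":0,"grip":15},
    {"delta_pos":[0,-5,-50],"yaw":0,"grip":15},
    {"delta_pos":[0,-7,-58],"yaw":0,"grip":15},
    {"delta_pos":[0,-9,-66],"yaw":0,"grip":15},
    {"delta_pos":[0,-12,-74],"yaw":0,"grip":15},
    {"delta_pos":[0,-15,-82],"yaw":0,"grip":15},
    {"delta_pos":[0,-18,-89],"yaw":0,"grip":15},
    {"delta_pos":[0,-21,-97],"yaw":0,"grip":15},
    {"delta_pos":[0,-25,-104],"yaw":0,"grip":15},
    {"delta_pos":[0,-29,-112],"yaw":0,"grip":15},
    {"delta_pos":[0,-33,-119],"yaw":0,"grip":15},
    {"delta_pos":[0,-38,-126],"yaw":0,"grip":15},
    {"delta_pos":[0,-43,-133],"yaw":0,"grip":15},
    {"delta_pos":[0,-48,-139],"yaw":0,"grip":15}
  ]
}}

```text
clock: 10.32
tool_pos: [0.4552, 0.149, 0.2314]
ee_rot: [-3.141, 0.001, 0.06]
contact_force: [-3.8, 3.3, 2.1]
width: 0.0201
grasp_force: 59.8
```

Emit:
{"api": "drive_tool", "payload": {
  "steps": [
    {"delta_pos":[0,-5,-6],"yaw":0,"grip":15},
    {"delta_pos":[0,-11,-13],"yaw":0,"grip":15},
    {"delta_pos":[0,-17,-19],"yaw":0,"grip":15},
    {"delta_pos":[0,-23,-24],"yaw":0,"grip":15},
    {"delta_pos":[0,-29,-30],"yaw":0,"grip":15},
    {"delta_pos":[0,-35,-35],"yaw":0,"grip":15},
    {"delta_pos":[0,-42,-40],"yaw":0,"grip":15},
    {"delta_pos":[0,-49,-45],"yaw":0,"grip":15},
    {"delta_pos":[0,-56,-49],"yaw":0,"grip":15},
    {"delta_pos":[0,-63,-53],"yaw":0,"grip":15},
    {"delta_pos":[0,-71,-57],"yaw":0,"grip":15},
    {"delta_pos":[0,-78,-61],"yaw":0,"grip":15},
    {"delta_pos":[0,-86,-64],"yaw":0,"grip":15},
    {"delta_pos":[0,-94,-67],"yaw":0,"grip":15},
    {"delta_pos":[0,-101,-70],"yaw":0,"grip":15},
    {"delta_pos":[0,-109,-72],"yaw":0,"grip":15},
    {"delta_pos":[0,-117,-74],"yaw":0,"grip":15},
    {"delta_pos":[0,-126,-76],"yaw":0,"grip":15},
    {"delta_pos":[0,-134,-77],"yaw":0,"grip":15},
    {"delta_pos":[0,-142,-79],"yaw":0,"grip":15}
  ]
}}

```text
clock: 12.82
tool_pos: [0.4474, 0.29, 0.3111]
ee_rot: [3.141, -0.0, 0.058]
contact_force: [-4.7, -1.0, 1.5]
width: 0.0203
grasp_force: 59.6
```

Emit:
{"api": "drive_tool", "payload": {
  "steps": [
    {"delta_pos":[0,-8,0],"yaw":0,"grip":15},
    {"delta_pos":[0,-15,-1],"yaw":0,"grip":15},
    {"delta_pos":[0,-20,-1],"yaw":0,"grip":15},
    {"delta_pos":[0,-24,-1],"yaw":0,"grip":15},
    {"delta_pos":[0,-26,-1],"yaw":0,"grip":15},
    {"delta_pos":[0,-26,-1],"yaw":0,"grip":15},
    {"delta_pos":[0,-26,-1],"yaw":0,"grip":15}
  ]
}}

```text
clock: 13.7
tool_pos: [0.4461, 0.3139, 0.3127]
ee_rot: [3.137, 0.0, 0.057]
contact_force: [-5.9, -3.8, 9.4]
width: 0.0203
grasp_force: 60.3
```

The lever is up. Release, rise clear, and move over the vial.

Emit:
{"api": "drive_tool", "payload": {
  "steps": [
    {"delta_pos":[0,0,0],"yaw":0,"grip":30},
    {"delta_pos":[0,0,0],"yaw":0,"grip":60},
    {"delta_pos":[0,0,0],"yaw":0,"grip":60},
    {"delta_pos":[0,0,0],"yaw":0,"grip":60},
    {"delta_pos":[0,0,-40],"yaw":0,"grip":60},
    {"delta_pos":[0,0,-80],"yaw":0,"grip":60},
    {"delta_pos":[0,0,-100],"yaw":0,"grip":60},
    {"delta_pos":[0,0,-100],"yaw":0,"grip":60},
    {"delta_pos":[10,60,-100],"yaw":0,"grip":60},
    {"delta_pos":[10,115,-100],"yaw":0,"grip":60},
    {"delta_pos":[10,115,-100],"yaw":0,"grip":60},
    {"delta_pos":[10,115,-100],"yaw":0,"grip":60}
  ]
}}

```text
clock: 15.2
tool_pos: [0.4621, 0.2017, 0.41]
ee_rot: [-3.142, 0.002, 0.059]
contact_force: [-0.1, 0.3, 0.2]
width: 0.06
grasp_force: 0.0
```

Run:
```python
from m import *
w,m=grab('wrist','w5');s,ms=grab('scene','s5');cv2.imwrite('pics/s5c.png',cv2.resize(np.hstack([s[190:390,290:470],w[40:240,180:480]]),None,fx=1.6,fy=1.6)[:,:,::-1]);st=arm.state();print(st['tool_pos'],st['ee_rot'],st['contact_force'],st['clock'])
print(proj(m,[.528,.204,.078]))
k=[b for b in blobs(w,(5,150,120),(20,255,255),(0,0,560,300),20)]
for b in k: print('cap',b[0],b[2],plane(m,*b[2][0],.078))
q=max(blobs(s,(5,150,120),(20,255,255),(325,300,345,320),4),key=lambda b:b[0]);print(q[0],q[1]);print(tri(m,max(k,key=lambda b:b[0])[2][0],ms,q[1]))
```

```text
[0.46180782 0.20332313 0.41059846] [-3.14116521e+00  1.15706239e-03  6.19224600e-02] [-0.84088649 -0.76340465  0.68026704] 15.3
[278.19794576 118.71696268]
cap 231 ((278.0000305175781, 118.49999237060547), (16.26345443725586, 16.26345443725586), 45.0) [0.52824992 0.2042663  0.078     ]
44 [335.52272727 309.90909091]
(array([0.52966021, 0.20273972, 0.0708235 ]), np.float64(0.004073153614056491))
```

View pics/s5c.png

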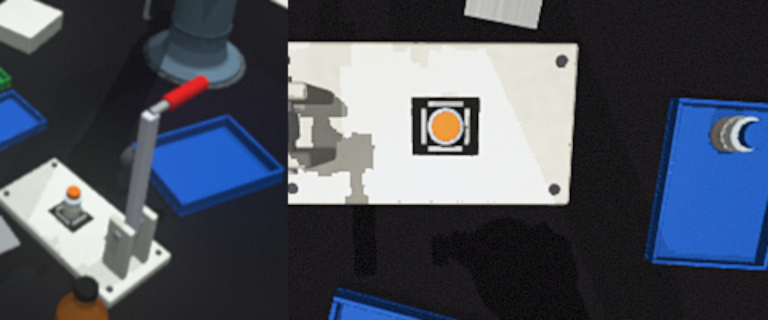

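The lever is up, and the vial stands upright in the nest with its cap lower (at (0.5283, 0.2043)). I'll descend over it.

Emit:
{"api": "drive_tool", "payload": {
  "steps": [
    {"delta_pos":[66,3,0],"yaw":0,"grip":60},
    {"delta_pos":[66,3,40],"yaw":0,"grip":60},
    {"delta_pos":[66,3,90],"yaw":0,"grip":60},
    {"delta_pos":[66,3,140],"yaw":0,"grip":60},
    {"delta_pos":[66,3,190],"yaw":0,"grip":60},
    {"delta_pos":[66,3,240],"yaw":0,"grip":60},
    {"delta_pos":[66,3,270],"yaw":0,"grip":60},
    {"delta_pos":[66,3,270],"yaw":0,"grip":60},
    {"delta_pos":[66,3,270],"yaw":0,"grip":60}
  ]
}}

```text
clock: 16.42
tool_pos: [0.5294, 0.2044, 0.1426]
ee_rot: [-3.14, -0.002, 0.061]
contact_force: [1.0, 0.0, 0.7]
width: 0.0602
grasp_force: 0.0
```

Run:
```python
from m import *
w,m=grab('wrist','w6');st=arm.state();p=st['tool_pos'];y=st['ee_rot'][2];print(p,y,st['contact_force'],st['clock'])
k=max(blobs(w,(5,150,120),(20,255,255),(0,0,560,420),60),key=lambda b:b[0]);X=plane(m,*k[2][0],.078);d=X-p;print(k[0],k[2],X,'tx',d[0]*np.cos(y)+d[1]*np.sin(y),'ty',d[0]*np.sin(y)-d[1]*np.cos(y))
```

```text
[0.52996838 0.2042407  0.14324217] 0.060099841975807866 [0.55654141 1.37973526 1.06095735] 16.475
1036 ((280.0, 238.0), (34.0, 36.0), 90.0) [0.52847102 0.20398379 0.078     ] tx -0.0015100848692047005 ty 0.00016651297444211118
```

Emit:
{"api": "drive_tool", "payload": {
  "steps": [
    {"delta_pos":[-1,0,40],"yaw":0,"grip":60},
    {"delta_pos":[-1,0,80],"yaw":0,"grip":60},
    {"delta_pos":[-1,0,98],"yaw":0,"grip":60},
    {"delta_pos":[-1,0,98],"yaw":0,"grip":60},
    {"delta_pos":[-1,0,98],"yaw":0,"grip":36},
    {"delta_pos":[-1,0,98],"yaw":0,"grip":25},
    {"delta_pos":[-1,0,98],"yaw":0,"grip":25},
    {"delta_pos":[-1,0,98],"yaw":0,"grip":25},
    {"delta_pos":[-1,0,98],"yaw":0,"grip":25}
  ]
}}

```text
clock: 17.6
tool_pos: [0.5297, 0.2034, 0.0455]
ee_rot: [-3.141, -0.004, 0.059]
contact_force: [-0.2, 0.1, 6.3]
width: 0.0283
grasp_force: 59.2
```

Run:
```python
from m import *
t,mt=grab('top','t7')
# orange tray geometry: rim hull at z=.022 in first wrist-free top view
I=cv2.resize(t[170:250,300:400],None,fx=6,fy=6,interpolation=2);cv2.imwrite('pics/t7c.png',I[:,:,::-1])
print(arm.state()['clock'])
```

```text
17.65
```

View pics/t7c.png

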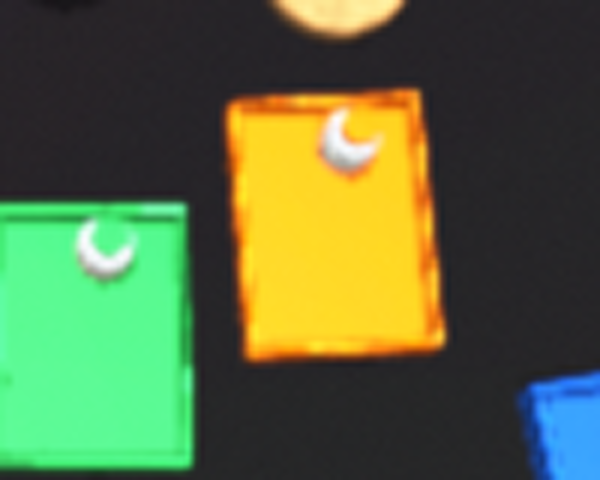

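The grip is firm (28 mm). The orange tray is clear apart from its own vial at the far end. I'll lift and carry the vial to the near half of the tray.

Emit:
{"api": "drive_tool", "payload": {
  "steps": [
    {"delta_pos":[0,0,-15],"yaw":0,"grip":25},
    {"delta_pos":[0,0,-40],"yaw":0,"grip":25},
    {"delta_pos":[0,0,-80],"yaw":0,"grip":25},
    {"delta_pos":[0,0,-120],"yaw":0,"grip":25},
    {"delta_pos":[0,15,-150],"yaw":0,"grip":25},
    {"delta_pos":[-4,45,-150],"yaw":0,"grip":25},
    {"delta_pos":[-9,90,-150],"yaw":0,"grip":25},
    {"delta_pos":[-14,135,-150],"yaw":0.01,"grip":25},
    {"delta_pos":[-19,180,-150],"yaw":0.02,"grip":25},
    {"delta_pos":[-24,225,-150],"yaw":0.03,"grip":25},
    {"delta_pos":[-29,270,-150],"yaw":0.04,"grip":25},
    {"delta_pos":[-34,315,-150],"yaw":0.04,"grip":25},
    {"delta_pos":[-39,360,-150],"yaw":0.04,"grip":25},
    {"delta_pos":[-44,405,-150],"yaw":0.04,"grip":25},
    {"delta_pos":[-49,450,-150],"yaw":0.04,"grip":25},
    {"delta_pos":[-54,495,-150],"yaw":0.04,"grip":25},
    {"delta_pos":[-57,525,-150],"yaw":0.04,"grip":25},
    {"delta_pos":[-59,544,-150],"yaw":0.04,"grip":25},
    {"delta_pos":[-59,544,-150],"yaw":0.04,"grip":25},
    {"delta_pos":[-59,544,-150],"yaw":0.04,"grip":25}
  ]
}}

```text
clock: 20.15
tool_pos: [0.5014, -0.3417, 0.1933]
ee_rot: [-3.14, -0.0, 0.021]
contact_force: [-0.7, 1.1, -0.7]
width: 0.0284
grasp_force: 59.2
```

Run:
```python
from m import *
w,m=grab('wrist','w8');st=arm.state();p=st['tool_pos'];print(p,st['ee_rot'],st['contact_force'],st['clock'],st['width'])
hsv=cv2.cvtColor(w,cv2.COLOR_RGB2HSV);k=cv2.inRange(hsv,(5,150,80),(24,255,255))
n,l,s,c=cv2.connectedComponentsWithStats(k);i=1+np.argmax(s[1:,4]);print(s[i])
for f in [(.528,-.3425,.004)]: print(proj(m,f))
cv2.imwrite('pics/w8.png',w[:,:,::-1])
```

```text
[ 0.50156636 -0.34148543  0.19332558] [-3.14014276e+00 -1.97057641e-04  2.20694010e-02] [0.13068059 0.58665091 0.43852373] 20.2 0.02821113023154682
[  211    74   137   176 18136]
[279.55502568 164.28702759]
```

View pics/w8.png

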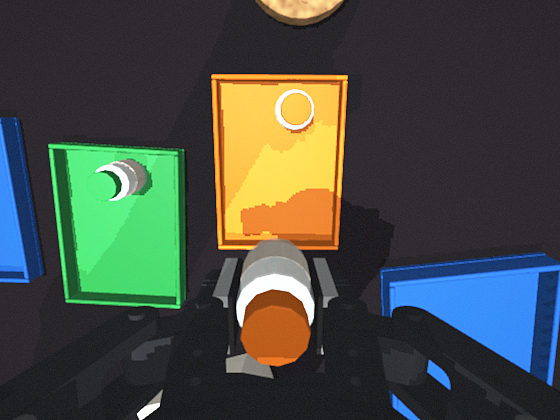

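The vial is held upright at about (275,300). The tray's rim corners are near (212,76), (347,76), (338,248) and (219,248). I'll check the tray centre from these.

Run:
```python
from m import *
w,m=load('w8');c=np.array([plane(m,*p,.022) for p in [(212,76),(347,76),(338,248),(219,248)]]);print(c.round(4),c.mean(0))
```

```text
[[ 0.5997 -0.2863  0.022 ]
 [ 0.602  -0.3947  0.022 ]
 [ 0.4552 -0.3975  0.022 ]
 [ 0.4528 -0.2888  0.022 ]] [ 0.52742795 -0.34179972  0.022     ]
```

Emit:
{"api": "drive_tool", "payload": {
  "steps": [
    {"delta_pos":[0,0,40],"yaw":0,"grip":25},
    {"delta_pos":[0,0,80],"yaw":0,"grip":25},
    {"delta_pos":[0,0,115],"yaw":0,"grip":25},
    {"delta_pos":[0,0,140],"yaw":0,"grip":25},
    {"delta_pos":[0,0,152],"yaw":0,"grip":25},
    {"delta_pos":[0,0,157],"yaw":0,"grip":25},
    {"delta_pos":[0,0,160],"yaw":0,"grip":25},
    {"delta_pos":[0,0,161],"yaw":0,"grip":25},
    {"delta_pos":[0,0,162],"yaw":0,"grip":25},
    {"delta_pos":[0,0,162],"yaw":0,"grip":25}
  ]
}}

```text
clock: 21.45
tool_pos: [0.501, -0.3442, 0.0317]
ee_rot: [3.141, -0.001, 0.019]
contact_force: [-0.9, -1.1, -1.0]
width: 0.028
grasp_force: 59.2
```

Emit:
{"api": "drive_tool", "payload": {
  "steps": [
    {"delta_pos":[0,0,1],"yaw":0,"grip":25},
    {"delta_pos":[0,0,1],"yaw":0,"grip":25}
  ]
}}

```text
clock: 21.7
tool_pos: [0.5008, -0.344, 0.0302]
ee_rot: [-3.142, 0.0, 0.019]
contact_force: [0.5, 0.6, -0.4]
width: 0.0281
grasp_force: 59.2
```

Emit:
{"api": "drive_tool", "payload": {
  "steps": [
    {"delta_pos":[0,0,1],"yaw":0,"grip":25},
    {"delta_pos":[0,0,1],"yaw":0,"grip":25}
  ]
}}

```text
clock: 21.95
tool_pos: [0.5009, -0.3441, 0.0296]
ee_rot: [3.142, -0.0, 0.019]
contact_force: [-1.1, -0.2, 2.0]
width: 0.0283
grasp_force: 59.3
```

Emit:
{"api": "drive_tool", "payload": {
  "steps": [
    {"delta_pos":[0,0,1],"yaw":0,"grip":25},
    {"delta_pos":[0,0,1],"yaw":0,"grip":25}
  ]
}}

```text
clock: 22.2
tool_pos: [0.5009, -0.3441, 0.0296]
ee_rot: [3.141, 0.0, 0.019]
contact_force: [-2.3, 2.0, 7.9]
width: 0.0284
grasp_force: 59.7
```

The vial has touched down (the force rose and z stopped changing). I'll release gently and withdraw.

Emit:
{"api": "drive_tool", "payload": {
  "steps": [
    {"delta_pos":[0,0,-1],"yaw":0,"grip":25},
    {"delta_pos":[0,0,-1],"yaw":0,"grip":32},
    {"delta_pos":[0,0,-1],"yaw":0,"grip":42},
    {"delta_pos":[0,0,-1],"yaw":0,"grip":45},
    {"delta_pos":[0,0,-1],"yaw":0,"grip":45},
    {"delta_pos":[0,0,-20],"yaw":0,"grip":45},
    {"delta_pos":[0,0,-50],"yaw":0,"grip":50},
    {"delta_pos":[0,0,-100],"yaw":0,"grip":50},
    {"delta_pos":[0,0,-150],"yaw":0,"grip":50},
    {"delta_pos":[-40,0,-200],"yaw":0,"grip":50},
    {"delta_pos":[-40,0,-220],"yaw":0,"grip":50},
    {"delta_pos":[-40,0,-220],"yaw":0,"grip":50},
    {"delta_pos":[-40,0,-220],"yaw":0,"grip":50}
  ]
}}

```text
clock: 23.82
tool_pos: [0.4607, -0.344, 0.2477]
ee_rot: [-3.141, 0.001, 0.02]
contact_force: [-0.2, 0.1, -0.4]
width: 0.05
grasp_force: 0.0
```

Run:
```python
from m import *
w,m=grab('wrist','w9');s,ms=grab('scene','s9');st=arm.state();print(st['tool_pos'],st['contact_force'],st['clock'])
cv2.imwrite('pics/s9c.png',cv2.resize(np.hstack([s[180:390,190:450],w[40:250,150:410]]),None,fx=1.5,fy=1.5)[:,:,::-1])
```

```text
[ 0.46033599 -0.34378865  0.24656127] [-0.03345648  0.36248084 -0.20365712] 23.925
```

View pics/s9c.png

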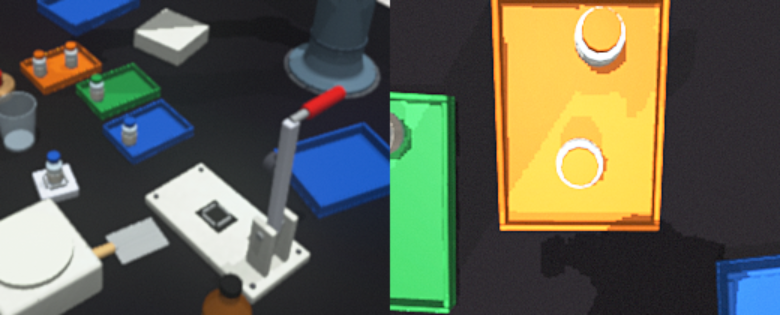

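The vial stands upright in the orange tray, the nest is empty, the lever is up and the blue vial is still on its stand. Handing in.

```bash
python3 -c "
from rig import finish_job
print(finish_job())"
```

```text
the job is handed in; nothing more can be done
None
```

I pressed the orange cap home, eased the lever back up over about 5.5 s, and set the orange vial upright in the orange tray; I handed the job in at about 24 s, and no verdict came back.

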